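Close the gift carton of crystal tumblers on the bar cart

ROBOT

A 6-joint arm with a two-finger parallel gripper is mounted at the origin on the work surface. World frame = base frame: x ahead of the robot, y to its left, z up, the work surface at z = 0. Lengths are in m, angles in degrees, forces in N, time in s.
With the tool pointing down it reaches from about 0.375 to 0.9 m from the base axis. Payload 3.1 kg.
Tool frame: the origin (TCP) lies at the very end of the fingers, on their centre line; the grasp point (between the pads) lies bot.grasp_offset behind it (bot.grasp_offset is the distance from the TCP to the grasp point, in m); y points along the fingers, z is the direction in which the jaws open and shut, and the axes are right-handed (so a half turn about y gives the same grasp; the last joint's range is limited). The gripper opens to 87 mm and grips with 3 to 60 N. Pads are 19 mm wide; open, the fingers measure 117 mm over their backs; the gripper's body (75 mm by 190 mm) begins 51 mm behind the grasp point.
Start: joints at [62.939, 30.224, 82.088, -0, 67.689, -10.227], TCP at [0.181, 0.598, 0.223] pointing down, gripper open.
Joint ranges: [-176.69, 176.69], [-43.24, 126.21], [12.49, 139.97], [-82, 262], [0, 151.66], [-163.58, 163.58]. Speed limits (degrees/s): [159.86, 159.86, 180, 180, 180, 180].

INTERFACE

Orientations are given as a 3x3 rotation matrix whose columns are the frame's x, y, z axes.
In Python, from plant import observe, vision, bot gives the robot as it stands.
- The arm moves only by the shell command python3 -m pendant 'ROWS' [FORCE]. ROWS is a JSON object of lists of equal length, an entry for each row: "gripper": the finger opening in cm, from 0 to 8.7; "xyz": the shift along the tool's x, y, z in cm, a list of three; "turn": the turn, a rotation vector about the tool's x, y, z in rad, a list of three. A call has 1 to 5 rows; each row shifts and turns the commanded pose from where the row before left it, along the tool's axes as they then stand; what a row does not reach is not made up. A row lasts 1/10 s, in which the tool goes at most 50 mm and 8.59 degrees, less where a joint would pass 70% of its speed; a pose out of reach is approached as far as the arm can. A call is refused whole if a number of a shift passes 5 or a number of a turn 0.15, either way. A call with a gripper value outside its range is refused whole. The fingers move at their own pace and stop on an object; FORCE is the grip in N (left out, the last holds). Time passes only in rows, so rows that do not move let the fingers close. It gives the time, the measured TCP pose, the force and the opening at its end, in the units of the state.
- observe(): the state, without advancing time (a new reading comes with each control period).
- vision.camera(name): name is "scene" or "top"; returns the picture (420x560x3 uint8, red, green, blue); there is no depth.
- vision.get_calibration(name): a dict with "K" (3x3 intrinsics, pixels), "dist_coeffs" ([k1, k2, p1, p2, k3] as OpenCV has them; the pictures are not rectified), "cam_to_world" (4x4, takes a point from camera to world coordinates). Camera axes: x right, y down, z forward; pixel columns grow to the right and rows downward; lengths in m; the calibration is good to about 2 mm. A picture is of the moment at which its call begins. get_calibration takes no time and is no camera call.
- bot.hand_in(): hands the job in, once; it reports no verdict.
The state is a dict: "time": time; "joint_positions": joint angles; "joint_velocities": joint speeds; "tau": joint torques, N m; "tool_pos": TCP position; "ee_rot": TCP orientation; "wrist_force": force on the tool from outside, world axes, zero at the start; "wrist_torque": the same for the moment, N m; "finger_gap": finger opening in m.
Only numpy, scipy, OpenCV 4.12 (cv2) and the standard library are available. Lean on these libraries where they do the work, as an engineer would, in place of code of your own. Each camera call takes 0.05 s, during which the arm holds its last target. There are 200 camera calls.

TASK

Two blue gift cartons stand open on the bar cart; one holds two crystal tumblers and the other is empty. Close the one with the tumblers: first fold its white inner flap all the way down, then fold its blue outer flap all the way down flat over it, and take your hand away. Leave the empty carton alone without touching it.

Things in the scene. Friction and masses are not known exactly. Their poses are not given: they have to be found in the camera images.
- carton: open blue gift carton, brass band low on its walls, holding two crystal tumblers (rims 97 mm above the origin). Fixed; on either side of the cart, turned up to 37 deg. 150 (x) by 120 (y) by 115 high, walls 4. Origin: centre of its underside, z up. One flap along each long wall (the two joints), no end flaps.
- inner_flap (a joint): angle (rad) of its white inner flap: 0 closed, level towards the carton's -y (hard stop); pi/2 upright; above that leaning out to +y. Board 146 long, 65 mm from hinge to free edge, 4 thick; hinge along the carton's x at y +58, z 117 (mid-thickness). Starts at 1.7 to 2.1. Stays at any angle where it is left; about 0.6 N at the free edge moves it.
- outer_flap (a joint): angle (rad) of its blue outer flap with brass stripe: 0 closed, level towards the carton's +y, over the inner flap (hard stop); pi/2 upright; above that leaning out to -y. Board 150 long, 75 mm from hinge to free edge, 4 thick; hinge along the carton's x at y -58, z 121 (mid-thickness). Starts at 1.7 to 2.1. Stays where left; about 0.6 N moves it.
- empty_carton: the second carton, same form, size and colours, its two flaps open too (1.7 to 2.1), but nothing inside; fixed. Origin: centre of its underside. Not to be touched.
Not all that is in view belongs to the job. What is shaped like the carton but orange or pink is not meant.

How it is judged:
By the outcome, as a careful person would: the job done as asked, in the order asked, and still so for the second after the job is handed in, with the robot touching nothing.
It also fails if it takes over 42 s, if anything falls off the work surface, if the arm or the gripper's body presses on something with over 40 N, if the wrist force passes 120 N, or if a joint passes its speed limit or range.

## Working session

There is one attempt and no reset: what is moved stays moved. The work goes in short steps, Python scripts to look and compute and a shell command to move; the robot and the scene stay as the last step left them, time stands still between calls to the robot, and variables do not carry over. Pictures are saved under pics/ and viewed, about 8 in all and at most 12, crops included, and the job is handed in when it is done.

```bash
mkdir -p pics; ls
python3 - <<'E'
from plant import observe, vision, bot
import cv2,numpy as np
for n in("scene","top"):
    cv2.imwrite(f"pics/{n}0.png",vision.camera(n)[:,:,::-1]); c=vision.get_calibration(n); print(n,c)
s=observe();print(s["time"],s["tool_pos"],s["ee_rot"],s["finger_gap"],bot.grasp_offset)
E
```

```text
pics
scene {'K': array([[416.02767144,   0.        , 282.24929332],
       [  0.        , 416.02767144, 206.854794  ],
       [  0.        ,   0.        ,   1.        ]]), 'dist_coeffs': array([-0.01928064,  0.        ,  0.        ,  0.        ,  0.        ]), 'cam_to_world': array([[-0.63915541, -0.68110046,  0.35718696,  0.03477427],
       [-0.76897565,  0.57352749, -0.28238743,  0.20876619],
       [-0.01252233, -0.45515753, -0.89032287,  1.13898897],
       [ 0.        ,  0.        ,  0.        ,  1.        ]])}
top {'K': array([[400.84585803,   0.        , 273.48002089],
       [  0.        , 400.84585803, 209.58887592],
       [  0.        ,   0.        ,   1.        ]]), 'dist_coeffs': array([0.03933738, 0.        , 0.        , 0.        , 0.        ]), 'cam_to_world': array([[-0.02065047, -0.98716617,  0.15835566,  0.27977808],
       [-0.99977357,  0.01957603, -0.008342  , -0.10248221],
       [ 0.00513497, -0.15849207, -0.9873469 ,  1.21929268],
       [ 0.        ,  0.        ,  0.        ,  1.        ]])}
0.1 [0.18067261 0.59763294 0.22168371] [[ 9.57152973e-01 -8.32102103e-04  2.89581583e-01]
 [-2.89582630e-01 -1.73814461e-03  9.57151440e-01]
 [-2.93113059e-04 -9.99998143e-01 -1.90463259e-03]] 0.08675553612034312 0.0187
```

View pics/scene0.png

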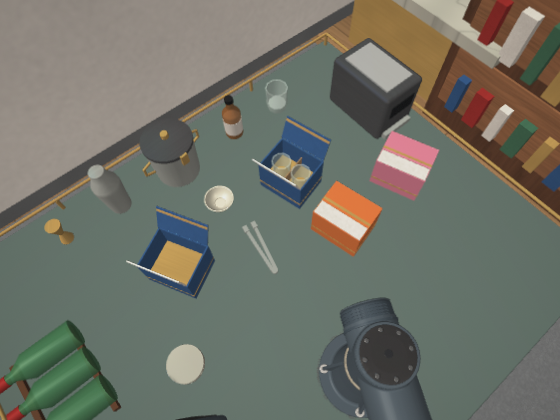

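View pics/top0.png

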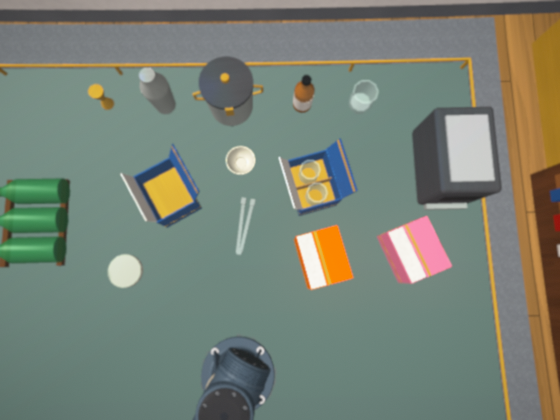

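Candidates (top picture): blue carton (317,180) with two tumblers, blue carton (168,190) empty, orange (323,257) and pink (415,250). The carton at top (317,180), scene (292,170), holds the two glasses, so it should be the target. I'll confirm it in an enlarged crop.

Run:
```python
import cv2,numpy as np
a=cv2.imread("pics/top0.png")[130:225,265:365];b=cv2.imread("pics/scene0.png")[110:215,240:340]
a=cv2.resize(a,None,fx=4,fy=4,interpolation=cv2.INTER_CUBIC);b=cv2.resize(b,None,fx=4,fy=4,interpolation=cv2.INTER_CUBIC)
a=cv2.copyMakeBorder(a,0,b.shape[0]-a.shape[0],0,0,cv2.BORDER_CONSTANT)
cv2.imwrite("pics/crop0.png",np.hstack([a,b]))
```

```text
(no output)
```

View pics/crop0.png

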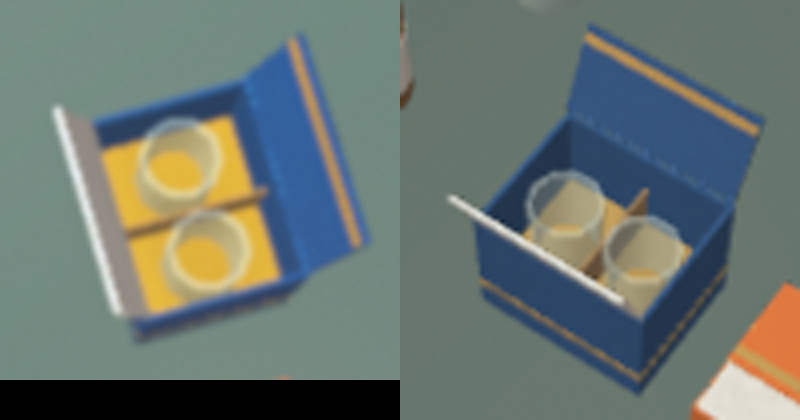

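Confirmed: this is the carton with two tumblers, white inner flap on its left (world +y), blue outer flap on its right (world -y). Now fit its pose.

```bash
cat > fit.py <<'E'
import cv2,numpy as np
from scipy.optimize import least_squares
from plant import vision
def proj(n,P):
    c=vision.get_calibration(n);T=np.linalg.inv(c["cam_to_world"])
    return cv2.projectPoints(np.asarray(P,float),cv2.Rodrigues(T[:3,:3])[0],T[:3,3],c["K"],c["dist_coeffs"])[0][:,0]
def pts(p):
    x,y,w,ti,to=p
    d={}
    for s,k in((1,'+'),(-1,'-')):
        d['of'+k]=(s*.075,-.058+.075*np.cos(to),.121+.075*np.sin(to));d['oh'+k]=(s*.075,-.058,.121)
        d['if'+k]=(s*.073,.058-.065*np.cos(ti),.117+.065*np.sin(ti));d['w'+k]=(s*.075,.06,.115)
        d['b'+k]=(s*.075,.06,0);d['c'+k]=(s*.075,-.06,0)
    R=np.array([[np.cos(w),-np.sin(w),0],[np.sin(w),np.cos(w),0],[0,0,1]])
    return {k:R@v+[x,y,0] for k,v in d.items()}
if __name__=="__main__":
    M=dict(top={'of+':(340,138.75),'of-':(357.5,190.5),'oh+':(326.25,150.5),'oh-':(342,198.75),'if+':(279.25,157),'if-':(294.5,208.75)},
     scene={'of+':(287.5,116.25),'of-':(331.25,140),'oh+':(283,138.75),'oh-':(323.75,161.25),'if+':(252.5,159.25),'if-':(296.25,185.5),'w-':(300,188.75),'b+':(260,183),'b-':(299.5,208.25),'c-':(322,180)})
    def res(p):
        q=pts(p);return np.concatenate([(proj(n,[q[k] for k in m])-np.array(list(m.values()))).ravel() for n,m in M.items()])
    r=least_squares(res,[.6,-.2,.3,1.9,1.9],loss='soft_l1');print(r.x,np.degrees(r.x[2]));print(np.abs(res(r.x).round(1)).reshape(-1,2).tolist())
    for k,v in pts(r.x).items():print(k,v.round(3))
E
python3 fit.py
```

```text
[ 0.53963536 -0.2287983   0.25435256  1.9808989   1.95334484] 14.573328166685531
[[0.1, 0.4], [0.4, 0.9], [0.3, 1.3], [0.2, 0.4], [0.2, 0.3], [0.3, 0.1], [0.1, 0.9], [0.1, 0.2], [0.9, 2.4], [0.2, 0.8], [0.0, 0.6], [0.4, 0.5], [0.9, 1.6], [0.8, 1.3], [0.3, 0.5], [0.7, 1.2]]
of+ [ 0.634 -0.293  0.191]
oh+ [ 0.627 -0.266  0.121]
if+ [ 0.589 -0.129  0.177]
w+ [ 0.597 -0.152  0.115]
b+ [ 0.597 -0.152  0.   ]
c+ [ 0.627 -0.268  0.   ]
of- [ 0.489 -0.331  0.191]
oh- [ 0.482 -0.304  0.121]
if- [ 0.448 -0.166  0.177]
w- [ 0.452 -0.19   0.115]
b- [ 0.452 -0.19   0.   ]
c- [ 0.482 -0.306  0.   ]
```

```bash
cat > st.py <<'E'
import sys,numpy as np
from plant import observe
o=observe();w=.25435;c=np.array([.5396,-.2288,0])
Rc=np.array([[np.cos(w),-np.sin(w),0],[np.sin(w),np.cos(w),0],[0,0,1]])
p=o["tool_pos"];R=o["ee_rot"]
print("t",o["time"],"carton mm",(1e3*Rc.T@(p-c)).round(1),"F(carton)",(Rc.T@o["wrist_force"]).round(2),"gap",o["finger_gap"].__round__(4))
Rt=Rc@np.array([[0,0,1],[-1,0,0],[0,-1,0]])
from scipy.spatial.transform import Rotation as Q
print("turn left",Q.from_matrix(R.T@Rt).as_rotvec().round(3),"j",np.round(o["joint_positions"],1))
if len(sys.argv)>3:
    t=c+Rc@(np.array(sys.argv[1:4],float)/1e3);print("shift cm tool",(100*R.T@(t-p)).round(2), "world target",t.round(3))
E
python3 -m pendant '{"gripper":[0,0,0,0,0],"xyz":[[0,-2,0],[0,-2,0],[0,-2,0],[0,-2,0],[0,0,0]],"turn":[[0,0.146,0],[0,0.146,0],[0,0.146,0],[0,0.146,0],[0,0.146,0]]}' 10
python3 -m pendant '{"gripper":[0,0,0],"xyz":[[0,0,0],[0,0,0],[0,0,0]],"turn":[[0,0.146,0],[0,0.146,0],[0,0,0]]}'
python3 st.py 0 130 300
```

```text
time: 0.6
tool_pos: [0.1816, 0.5996, 0.3056]
ee_rot: [[0.515, 0.003, 0.857], [-0.857, 0.005, 0.515], [-0.003, -1.0, 0.005]]
wrist_force: [0.5, 0.8, 0.4]
finger_gap: 0.0547
time: 0.9
tool_pos: [0.1808, 0.5979, 0.302]
ee_rot: [[0.252, -0.001, 0.968], [-0.968, -0.001, 0.252], [0.001, -1.0, -0.001]]
wrist_force: [0.5, -0.2, 0.6]
finger_gap: 0.0312
t 0.9 carton mm [-139.3  890.4  302. ] F(carton) [ 0.43 -0.35  0.55] gap 0.0312
turn left [0.001 0.001 0.001] j [62.9 25.9 76.5 -0.  77.7 48.3]
shift cm tool [76.05  0.26 13.86] world target [ 0.507 -0.103  0.3  ]
```

```bash
for i in 1; do :; done
python3 -m pendant '{"gripper":[0,0,0,0,0],"xyz":[[4.75,0,0.87],[4.75,0,0.87],[4.75,0,0.87],[4.75,0,0.87],[4.75,0,0.87]],"turn":[[0,0,0],[0,0,0],[0,0,0],[0,0,0],[0,0,0]]}' >/dev/null
python3 -m pendant '{"gripper":[0,0,0,0,0],"xyz":[[4.75,0,0.87],[4.75,0,0.87],[4.75,0,0.87],[4.75,0,0.87],[4.75,0,0.87]],"turn":[[0,0,0],[0,0,0],[0,0,0],[0,0,0],[0,0,0]]}' >/dev/null
python3 -m pendant '{"gripper":[0,0,0,0,0],"xyz":[[4.75,0,0.87],[4.75,0,0.87],[4.75,0,0.87],[4.75,0,0.87],[0,0,0]],"turn":[[0,0,0],[0,0,0],[0,0,0],[0,0,0],[0,0,0]]}' 
python3 st.py 0 120 155
```

```text
time: 2.4
tool_pos: [0.4698, -0.02, 0.3026]
ee_rot: [[0.249, 0.003, 0.968], [-0.968, -0.003, 0.249], [0.003, -1.0, 0.002]]
wrist_force: [-0.1, 0.4, -0.2]
finger_gap: 0.0004
t 2.4 carton mm [-15.  219.7 302.6] F(carton) [-0.    0.41 -0.18] gap 0.0004
turn left [-0.002 -0.003  0.004] j [-16.   12.4  97.5  -0.1  69.9 -30.4]
shift cm tool [ 9.91 14.8   1.49] world target [ 0.509 -0.113  0.155]
```

```bash
python3 -m pendant '{"gripper":[0,0,0,0,0],"xyz":[[4.7,0,0.7],[4.7,0,0.7],[0,4.8,0],[0,4.8,0],[0,4.8,0]],"turn":[[0,0,0],[0,0,0],[0,0,0],[0,0,0],[0,0,0]]}' >/dev/null
python3 -m pendant '{"gripper":[0],"xyz":[[0,0,0]],"turn":[[0,0,0]]}' >/dev/null
python3 st.py 0 70 162
python3 - <<'E'
from plant import vision
import cv2,numpy as np
a=vision.camera("top")[100:260,230:390,::-1];b=vision.camera("scene")[80:240,210:370,::-1]
cv2.imwrite("pics/c1.png",cv2.resize(np.hstack([a,b]),None,fx=2.5,fy=2.5,interpolation=cv2.INTER_CUBIC))
E
```

```text
t 3.0 carton mm [ -7.1 135.7 152.7] F(carton) [-0.8   0.55 -0.03] gap 0.0003
turn left [ 0.013  0.003 -0.01 ] j [-23.9  27.5 102.    0.   51.4 -38.6]
shift cm tool [ 6.56 -1.    0.68] world target [ 0.522 -0.161  0.162]
```

View pics/c1.png

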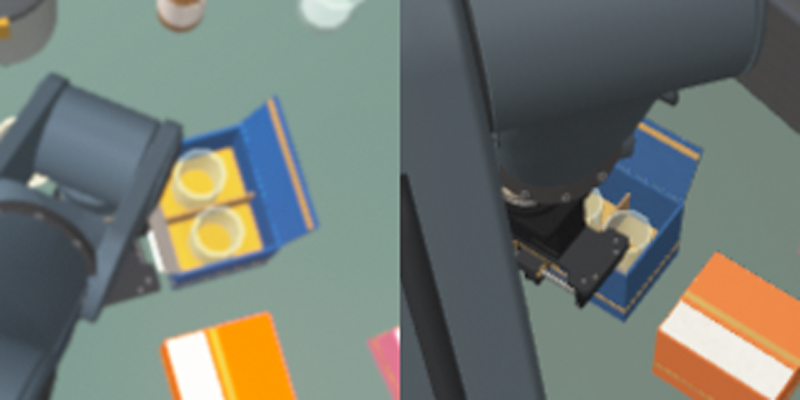

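The view shows the fingers outside the white flap (about (150,250) in the top half), clear of the tumblers and the outer flap. Pushing the inner flap upright.

```bash
python3 -m pendant '{"gripper":[0,0,0,0,0],"xyz":[[1.6,-0.3,0.2],[1.6,-0.3,0.2],[1.6,-0.2,0.2],[1.6,0,0],[0,0,0]],"turn":[[0,0,0],[0,0,0],[0,0,0],[0,0,0],[0,0,0]]}' >/dev/null
python3 st.py 0 53 160
```

```text
t 3.6 carton mm [  4.1  64.  167.6] F(carton) [ 0.17  0.67 -0.61] gap 0.0004
turn left [-0.003 -0.002  0.004] j [-29.   28.8  95.9  -0.   55.1 -43.5]
shift cm tool [ 1.09  0.76 -0.41] world target [ 0.526 -0.178  0.16 ]
```

```bash
python3 -m pendant '{"gripper":[0,0,0,0,0],"xyz":[[0.5,0.4,0],[0.6,0.4,0],[0.8,0.5,0],[0.8,0.5,0],[0,0,0]],"turn":[[0,0,0],[0,0,0],[0,0,0],[0,0,0],[0,0,0]]}' >/dev/null
python3 st.py 0 27 136
python3 -m pendant '{"gripper":[0,0,0,0,0],"xyz":[[0.5,0.6,0],[0.5,0.7,0],[0.2,0.6,0],[0.1,0.5,0],[0,0,0]],"turn":[[0,0,0],[0,0,0],[0,0,0],[0,0,0],[0,0,0]]}' >/dev/null
python3 st.py 0 22.5 119
```

```text
t 4.1 carton mm [  3.   40.  147.4] F(carton) [0.52 0.28 0.32] gap 0.0004
turn left [ 0.001 -0.    -0.001] j [-30.9  31.4  94.9  -0.   53.8 -45.5]
shift cm tool [ 1.3   1.14 -0.3 ] world target [ 0.533 -0.203  0.136]
t 4.6 carton mm [  3.1  27.7 123.7] F(carton) [0.68 0.18 0.48] gap 0.0005
turn left [ 0.001  0.    -0.001] j [-31.8  33.8  94.9  -0.   51.4 -46.4]
shift cm tool [ 0.52  0.47 -0.31] world target [ 0.534 -0.207  0.119]
```

```bash
python3 -m pendant '{"gripper":[0,0,0,0,0],"xyz":[[0.3,0.2,0],[0.2,0.2,0],[0,0.1,0],[0,0.1,0],[0,0,0]],"turn":[[0,0,0],[0,0,0],[0,0,0],[0,0,0],[0,0,0]]}' >/dev/null
python3 st.py 0 22.5 119
python3 - <<'E'
from plant import vision
import cv2,numpy as np
a=vision.camera("top")[100:260,230:390,::-1];b=vision.camera("scene")[80:240,210:370,::-1]
cv2.imwrite("pics/c2.png",cv2.resize(np.hstack([a,b]),None,fx=2.5,fy=2.5,interpolation=cv2.INTER_CUBIC))
E
```

```text
t 5.1 carton mm [  3.6  22.2 119.4] F(carton) [-1.69 -0.53  4.32] gap 0.0004
turn left [-0.001  0.001  0.001] j [-32.1  34.3  94.6  -0.   51.  -46.7]
shift cm tool [-0.03  0.04 -0.36] world target [ 0.534 -0.207  0.119]
```

View pics/c2.png

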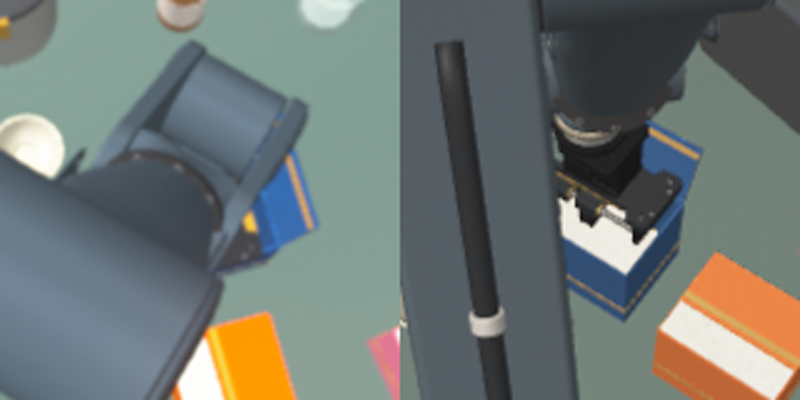

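White flap is level in the scene half (620,240); the vertical force shows the stop. One small extra press, then lift and go over the outer flap.

```bash
python3 -m pendant '{"gripper":[0,0,0],"xyz":[[0,0.1,0],[0,0.1,0],[0,0,0]],"turn":[[0,0,0],[0,0,0],[0,0,0]]}' >/dev/null
python3 st.py 
python3 -m pendant '{"gripper":[0,0,0,0,0],"xyz":[[0,-2,0],[0,-4,0],[0,-4.5,0],[0,0,0],[4.5,0,0]],"turn":[[0,0,0],[0,0,0],[0,0,0],[0,0,0],[0,0,0]]}' >/dev/null
python3 -m pendant '{"gripper":[0,0,0,0,0],"xyz":[[4.5,0,0],[4.5,0,0],[2,0,0],[0,0,0],[0,0,0]],"turn":[[0,0,0],[0,0,0],[0,0,0],[0,0,0],[0,0,0]]}' >/dev/null
python3 st.py 0 -125 160
```

```text
t 5.5 carton mm [  3.6  22.2 119.2] F(carton) [-4.11  1.72 15.55] gap 0.0007
turn left [-0.001  0.001  0.002] j [-32.1  34.3  94.6  -0.   50.9 -46.7]
t 6.5 carton mm [   2.9 -131.3  220.2] F(carton) [-0.03  0.6  -0.45] gap 0.0005
turn left [ 0.001 -0.    -0.003] j [-41.1  34.5  74.1   0.   71.6 -55.7]
shift cm tool [-0.62  6.02 -0.28] world target [ 0.571 -0.35   0.16 ]
```

```bash
python3 -m pendant '{"gripper":[0,0,0,0,0],"xyz":[[0,2.5,0],[0,2.5,0],[0,0,0],[-1.5,0,0],[-1.5,0,0]],"turn":[[0,0,0],[0,0,0],[0,0,0],[0,0,0],[0,0,0]]}' >/dev/null
python3 -m pendant '{"gripper":[0,0,0,0,0],"xyz":[[-1.2,0,0],[-1.2,0,0],[-0.8,0,0],[0,0,0],[0,0,0]],"turn":[[0,0,0],[0,0,0],[0,0,0],[0,0,0],[0,0,0]]}' >/dev/null
python3 st.py 0 -52 168
python3 - <<'E'
from plant import vision
import cv2,numpy as np
a=vision.camera("top")[100:260,230:390,::-1];b=vision.camera("scene")[80:240,210:370,::-1]
cv2.imwrite("pics/c3.png",cv2.resize(np.hstack([a,b]),None,fx=2.5,fy=2.5,interpolation=cv2.INTER_CUBIC))
E
```

```text
t 7.5 carton mm [  3.5 -70.1 171.7] F(carton) [ 0.1  -0.14  0.21] gap 0.0002
turn left [0.    0.001 0.   ] j [-37.9  34.2  83.6  -0.   62.2 -52.5]
shift cm tool [-1.81  0.37 -0.34] world target [ 0.553 -0.279  0.168]
```

View pics/c3.png

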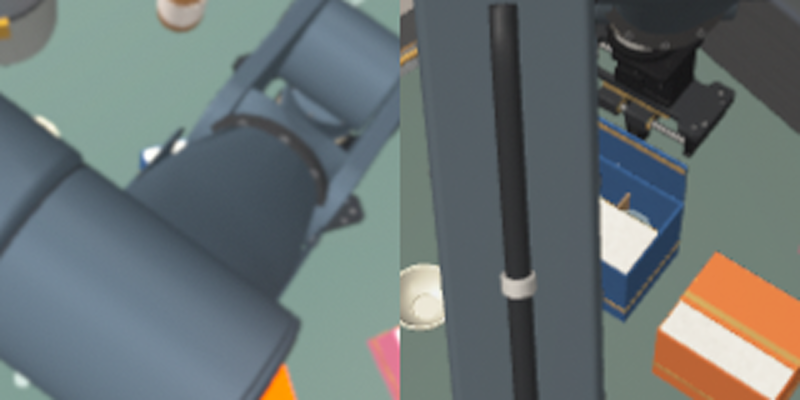

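The blue flap is now about upright (scene half, 645,150) with the fingers behind it, and the white flap stays level. Folding it down.

```bash
python3 -m pendant '{"gripper":[0,0,0,0,0],"xyz":[[-0.9,0.1,0],[-0.9,0.3,0],[-0.8,0.5,0],[-0.8,0.6,0],[0,0,0]],"turn":[[0,0,0],[0,0,0],[0,0,0],[0,0,0],[0,0,0]]}' >/dev/null
python3 st.py 0 -25 141
python3 -m pendant '{"gripper":[0,0,0,0,0],"xyz":[[-0.5,0.8,0],[-0.5,0.8,0],[-0.3,0.7,0],[-0.2,0.6,0],[0,0,0]],"turn":[[0,0,0],[0,0,0],[0,0,0],[0,0,0],[0,0,0]]}' >/dev/null
python3 st.py 0 -19 123
```

```text
t 8.1 carton mm [  2.6 -33.7 155.2] F(carton) [ 0.39  0.76 -0.58] gap 0.0003
turn left [ 0.002  0.002 -0.003] j [-35.8  33.7  87.9   0.   58.6 -50.5]
shift cm tool [-0.87  1.42 -0.26] world target [ 0.546 -0.253  0.141]
t 8.6 carton mm [  2.7 -20.2 126.2] F(carton) [0.05 0.17 0.89] gap 0.0006
turn left [ 0.002  0.001 -0.002] j [-35.   35.4  90.4   0.   54.3 -49.6]
shift cm tool [-0.12  0.32 -0.26] world target [ 0.544 -0.247  0.123]
```

```bash
python3 -m pendant '{"gripper":[0,0,0,0,0],"xyz":[[0,0.2,0],[0,0.1,0],[0,0.1,0],[0,0.1,0],[0,0,0]],"turn":[[0,0,0],[0,0,0],[0,0,0],[0,0,0],[0,0,0]]}' >/dev/null
python3 st.py
```

```text
t 9.1 carton mm [  3.4 -21.3 123.4] F(carton) [-0.75  0.91  4.14] gap 0.0005
turn left [-0.     0.001  0.   ] j [-35.   35.6  90.5  -0.   53.8 -49.6]
```

Contact with the stop. A small extra press, then up and away so that both cameras see the carton.

```bash
python3 -m pendant '{"gripper":[0,0,0],"xyz":[[0,0.1,0],[0,0.1,0],[0,0,0]],"turn":[[0,0,0],[0,0,0],[0,0,0]]}' >/dev/null
python3 st.py 
python3 -m pendant '{"gripper":[0,0,0,0,0],"xyz":[[0,-2,0],[0,-4,0],[0,-4.5,0],[0,-4.5,0],[-4.5,0,0]],"turn":[[0,0,0],[0,0,0],[0,0,0],[0,0,0],[0,0,0]]}' >/dev/null
python3 -m pendant '{"gripper":[0,0,0,0,0],"xyz":[[-4.5,0,-1.5],[-4.5,0,-1.5],[-4.5,0,-1.5],[-4.5,0,-1.5],[-4.5,0,-1.5]],"turn":[[0,0,0],[0,0,0],[0,0,0],[0,0,0],[0,0,0]]}' >/dev/null
python3 -m pendant '{"gripper":[0,0,0,0,0],"xyz":[[-4.5,0,-1.5],[-4.5,0,-1.5],[-4.5,0,-1.5],[-4.5,0,-1.5],[-4.5,0,-1.5]],"turn":[[0,0,0],[0,0,0],[0,0,0],[0,0,0],[0,0,0]]}' >/dev/null
python3 -m pendant '{"gripper":[0,0,0],"xyz":[[-3,0,-1],[0,0,0],[0,0,0]],"turn":[[0,0,0],[0,0,0],[0,0,0]]}' >/dev/null
python3 st.py
python3 - <<'E'
from plant import vision
import cv2,numpy as np
a=vision.camera("top")[100:260,230:390,::-1];b=vision.camera("scene")[80:240,210:370,::-1]
cv2.imwrite("pics/c4.png",cv2.resize(np.hstack([a,b]),None,fx=2.5,fy=2.5,interpolation=cv2.INTER_CUBIC))
E
```

```text
t 9.4 carton mm [  3.4 -21.3 123.2] F(carton) [-1.68  3.04 14.28] gap 0.0005
turn left [-0.     0.001  0.001] j [-35.   35.6  90.5  -0.   53.8 -49.6]
t 11.2 carton mm [-157.   503.9  270.7] F(carton) [ 1.6  -0.49 -0.34] gap 0.0001
turn left [-0.001  0.003  0.   ] j [ 21.1   3.  115.2  -0.   61.8   6.3]
```

View pics/c4.png

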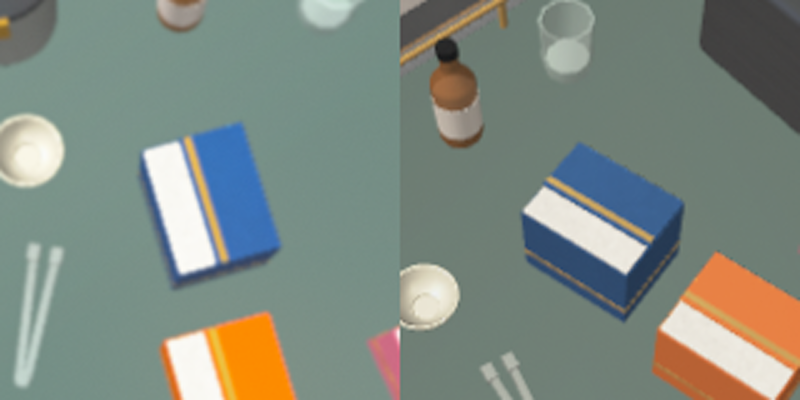

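The carton is closed: the blue flap with its stripe lies flat over the white one (top half 210,200; scene half 605,210), just like the closed orange carton. The hand is clear, 270 mm up.

```bash
python3 -c "from plant import bot; print(bot.hand_in())"
```

```text
the job is handed in; nothing more can be done
None
```

I closed the carton with the two tumblers using closed fingers. The white inner flap went down first, then the blue outer flap over it, and I handed the job in at about 11 s on the robot's clock.

- **Flaps down:** each flap was pressed to its hard stop with about 15 N. Fingertip height was 119.2 mm on the inner flap and 123.2 mm on the outer, against 119 and 123 expected when level.
- **Last pictures:** both cameras show the blue flap lying flat over the white one. The hand was clear, 27 cm above the surface with no contact force.
- **Empty carton:** I kept the fingers well above its flaps on every pass. The last picture was cropped to the closed carton, so I did not look at the empty one again.

No check failed or disagreed.

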